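# Spin rinsed cherry tomatoes dry in a crank salad spinner

## Task

The rinsed cherry tomatoes are in the salad spinner and its lid is ajar: shut the lid and press down the green tab opposite its hinge until the catch snaps. Then take the green grip of the crank and, without letting go of it on the way, turn the crank clockwise (seen from above) through three full turns, or a little more. Let go and press the red brake button in the middle of the lid until the basket stands still, then let it come up again; leave the lid shut and do not disturb the mug, the glass or the yoghurt tub.

Things in the scene. Friction and masses are not known exactly. Their poses are not given: they have to be found in the camera images.
- spinner: clear salad spinner bowl, green rim, black suction foot (it cannot move); 201 mm wide, rim 101 mm high. Origin: centre of its underside; z up; x points from the lid's tab to its hinge. The hinge line is parallel to y through x = 108, z = 106 mm; with the lid shut the crank's axis is the bowl's z axis. Wall cabinets hang from z = 0.61 m up, beyond x = 0.65 m: keep the arm low. White slotted basket inside.
- lid (a joint): angle of the clear, green-rimmed lid about its hinge: 0 shut, grows as the front rises; starts ajar at 0.4 to 0.65. The hinge is stiff: the lid stays where it is left and needs about 1 N at its tab to move down. At 0.05 (tab 12 mm from shut) the tab's tongue meets a sprung catch on the bowl's front; about 10 N on the tab snaps it past, to the stop at 0. Snapped shut it stays so unless it is lifted with over 12 N.
- lid_tab (a point): place to press: on top of the green ribbed tab at the lid's front, opposite the hinge; it faces the robot's right. The tab is 42 mm wide and 8 mm thick and reaches from 13 mm in front of this point to 26 mm behind it. The point lies 235 mm from the hinge line and 6 mm above the hinge's level with the lid shut (112 mm above the worktop). x to the hinge, z out of the lid's top.
- crank (a joint): angle of the crank on the lid: 0 with its grip towards the lid's hinge, grows clockwise seen from above, counts on over full turns (6.283 each), no end stop; starts between -1.4 and 1.4. Drag at the grip about 1 to 3 N, some newtons more while the basket gains speed. The crank stays where it is left.
- crank_axis (a point): point on the crank's axis, on top of its white hub ring (52 mm across); 134 mm above the worktop with the lid shut. z along the axis, out of the lid. The grip's axis runs in a circle of 60 mm radius about it.
- grip_mid (a point): middle of the green grip at the crank's end: upright cylinder 25 mm thick and 48 mm long, from 26 mm below to 23 mm above this point along z (z out of the lid); it spins freely about its own z on its pin, so a gripper need not turn. 168 mm above the worktop with the lid shut. 2 mm below its lower end is the crank's white arm.
- basket (a joint): turning angle of the basket, clockwise positive. Geared up 2 to 1 from the crank through a freewheel, it runs along at twice the crank's speed (after up to a turn of its own of free play) and coasts on for a while when the crank stops.
- brake (a joint): travel of the brake button in m: 0 up, 0.006 at most; springs back. About 1.5 N to start, 4 N at 0.004, where its pads meet the basket's disc and it becomes hard; pressed past 0.003 with a few newtons it stops the basket.
- brake_top (a point): centre of the top of the red brake button, 29 mm across, on the crank's axis, 144.5 mm above the worktop with the lid shut and 10 mm above the crank's hub ring. z out of the lid.
- mug_1: white mug, 78 mm wide, 97 mm high, right of the spinner; origin at its underside
- glass_1: drinking glass, 83 mm wide, 86 mm high, right of the spinner; origin at its underside
- tub: small yoghurt tub, 72 mm wide, 71 mm high, left of the spinner; origin at its underside

How it is judged (in metres and radians):
On the way, in this order (a step that is already met when the one before it is completed fails the run):
1. the lid is shut and caught, before the crank has been turned (value of joint lid below 0.02 rad and value of joint crank below 2.2 rad), for 0.2 s.
2. the crank has made its three turns clockwise with the lid shut (value of joint crank above 17.2 rad and value of joint lid below 0.03 rad).
3. the grip is released, the brake button is pressed and the basket stands still (value of joint brake above 0.003 m and velocity of joint basket between -0.15 and 0.15 rad/s and contact force between the fingers and grip below 0.1 N), for 0.2 s.
At the end, for the whole second after the job is handed in: The lid is shut in its catch (within 0.02 rad), the crank has been turned clockwise to beyond 17.2 rad (three turns from any start), the brake button is up again and the basket stands still (under 0.15 rad/s) (value of joint lid below 0.02 rad and value of joint crank above 17.2 rad and value of joint brake below 0.002 m and velocity of joint basket between -0.15 and 0.15 rad/s); the robot touches nothing.
It fails at once if the grip is let go between the first and the last part of the three turns (value of joint crank between 2.3 and 16.5 rad and contact force between the fingers and grip below 0.1 N).
It fails at once if the mug, the glass or the tub is pushed aside (distance of any of mug_1, glass_1, tub from where it was at the start of the episode above 0.02 m).
It also fails if it takes over 69 s, if anything falls off the work surface, if the arm or the gripper's body presses on something with over 40 N, if the wrist force passes 120 N, or if a joint passes its speed limit or range.

## Robot

A 7-joint arm with a two-finger parallel gripper is mounted at the origin on a cart in front of the work surface, level with it; the furniture and walls round the work are solid. World frame = base frame: x ahead of the robot, y to its left, z up, the work surface at z = 0. Lengths are in mm, angles in rad, forces in N, time in s.
With the tool pointing down it reaches from about 425 to 950 mm from the base axis. Payload 16.7 kg.
Tool frame: the origin (TCP) lies at the very end of the fingers, on their centre line; the grasp point (between the pads) lies 19 mm behind it (env.tcp_to_grasp is the z of the grasp point in the tool frame, in mm); z points along the fingers, y is the line along which they close (so a half turn about z gives the same grasp; the last joint's range is limited). The gripper opens to 94 mm and grips with 3 to 60 N. Pads are 16 mm wide; open, the fingers measure 119 mm over their backs; the gripper's body (75 mm by 177 mm) begins 78 mm behind the grasp point.
Start: joints at [1.111, 0.426, 0.074, 1.606, -0.034, 1.111, -0.067], TCP at [205.755, -642.837, 205.467] pointing down, gripper open.
Joint ranges: [-2.85, 2.85], [-0.5, 2.14], [-1.23, 1.37], [0.21, 2.46], [-1.02, 4.16], [0.16, 2.05], [-2.73, 2.73]. Speed limits (rad/s): [1.89, 1.89, 2.39, 2.39, 3.01, 3.01, 3.01].

## Interface

Orientations are given as a unit quaternion [w, x, y, z].
In Python, from cell import env gives the robot as it stands.
- The arm moves only by the tool play_rows, never from a script. Its argument "moves" is a list of rows, each a list of 2 entries, a list of its own where there are three numbers: the shift along the world's x, y, z in m, then the turn, a rotation vector about the world's x, y, z in degrees. In form: [[[dx, dy, dz], [ax, ay, az]], ...]. A call has 1 to 12 rows; each row shifts and turns the commanded pose from where the row before left it; what a row does not reach is not made up. A row lasts 1/12 s, in which the tool goes at most 41.7 mm and 7.16 degrees, less where a joint would pass 70% of its speed; a pose out of reach is approached as far as the arm can. A call is refused whole if a number of a shift passes 0.0417 or a number of a turn 7.16, either way. A call with a gripper value outside its range is refused whole. "claw" is the opening, from 0 (shut) to 1 (fully open), set as the call begins (left out, the last holds). The fingers move at their own pace and stop on an object; "squeeze" is the grip in N (left out, the last holds). Time passes only in rows, so rows that do not move let the fingers close. It gives the time, the measured TCP pose, the force, the opening and the grip force at its end, in the units of the state.
- env.state(): the state, without advancing time (a new reading comes with each control period).
- env.read_camera(name): name is "side" or "top" or "wrist"; returns the picture (480x640x3 uint8, red, green, blue); there is no depth.
- env.camera_params(name): a dict with "K" (3x3 intrinsics, pixels), "distortion" ([k1, k2, p1, p2, k3] as OpenCV has them; the pictures are not rectified), "rvec" (rotation vector, rad) and "tvec" (3), from world to camera coordinates, as OpenCV has them. Camera axes: x right, y down, z forward; pixel columns grow to the right and rows downward; lengths in mm; the calibration is good to about 2 mm. A picture is of the moment at which its call begins: read the wrist's pose just before it. camera_params takes no time and is no camera call; for the wrist camera it gives the pose at the moment of the call.
- env.finish_job(): hands the job in; it is judged then, once.
The state is a dict: "time_s": time; "joints": joint angles; "qvel": joint speeds; "joint_torque": joint torques, N m; "eef_pos": TCP position; "eef_rot": TCP orientation; "ft_force": force on the tool from outside, world axes, zero at the start; "ft_torque": the same for the moment, N m; "gripper_width": finger opening in mm; "grip_force": force on a finger pad.
Only numpy, scipy, OpenCV 4.12 (cv2) and the standard library are available. Lean on these libraries where they do the work, as an engineer would, in place of code of your own. Each camera call takes 0.05 s, during which the arm holds its last target. There are 200 camera calls.

## Working session

There is one attempt and no reset: what is moved stays moved. The work goes in short steps, Python scripts to look and compute and a tool call to move; the robot and the scene stay as the last step left them, time stands still between calls to the robot, and variables do not carry over. Pictures are saved under pics/ and viewed, at most 10 in all, crops included, and the job is handed in when it is done.

Besides the shell and the picture viewer there is one more tool, called after ">>>" as name([rows], argument=value, ...), one row to a line, values as JSON. play_rows: Moves the arm, as the interface text tells. Its arguments: {"type":"object","properties":{"moves":{"type":"array"},"claw":{"type":"number"},"squeeze":{"type":"number"}},"required":["moves"]}

```bash
mkdir -p pics; ls; python3 - <<'E'
from cell import env
import cv2
for n in ("side","top"):
    cv2.imwrite(f"pics/{n}0.png",env.read_camera(n)[:,:,::-1])
    p=env.camera_params(n); print(n,p)
s=env.state(); print(s['time_s'],s['eef_pos'],s['eef_rot'],s['gripper_width'],env.tcp_to_grasp)
E
```

```text
pics
side {'K': array([[438.49525015,   0.        , 320.41377875],
       [  0.        , 438.49525015, 247.08697498],
       [  0.        ,   0.        ,   1.        ]]), 'distortion': array([-0.08257073,  0.        ,  0.        ,  0.        ,  0.        ]), 'rvec': array([ 1.11581814, -2.0695649 ,  1.19634474]), 'tvec': array([208.26794139, 355.77047427, 883.82856824])}
top {'K': array([[621.52561792,   0.        , 334.32171059],
       [  0.        , 621.52561792, 239.35471747],
       [  0.        ,   0.        ,   1.        ]]), 'distortion': array([-0.09372171,  0.        ,  0.        ,  0.        ,  0.        ]), 'rvec': array([ 1.75478213, -2.41434577,  0.28632068]), 'tvec': array([  33.24178487,  571.42372922, 1513.61410427])}
0.1 [ 205.62047923 -642.51124122  204.8697923 ] [-5.47095888e-04  9.88030417e-01  1.54258154e-01 -1.34954670e-04] 94.46274139417119 -18.8
```

View pics/side0.png

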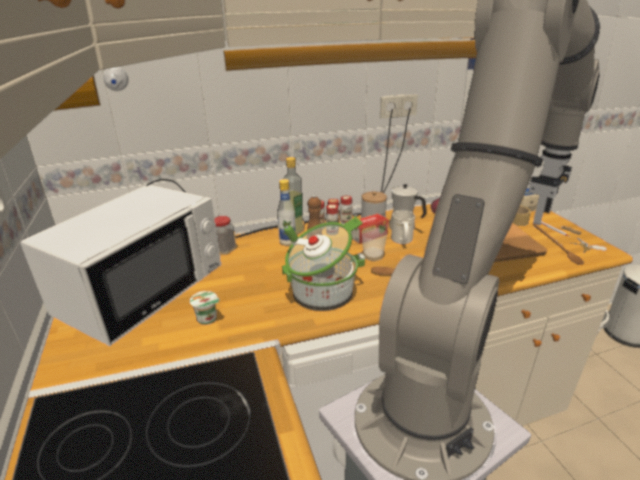

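View pics/top0.png

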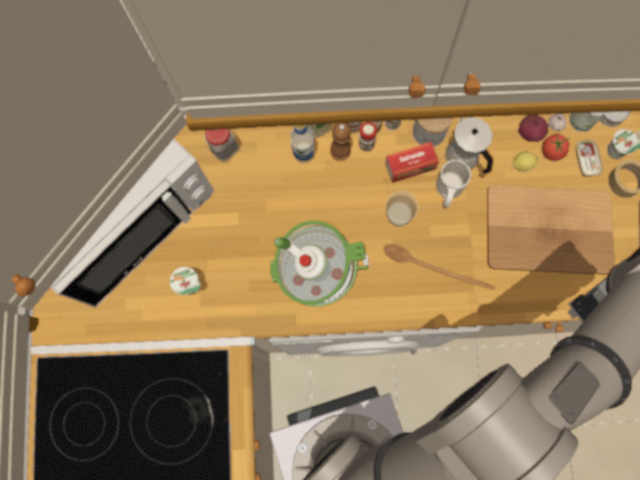

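The top view shows the spinner around (315,262), the tab at about (357,252) facing right, the crank grip at about (282,242), the red button at about (305,261), the glass at (400,209), the mug at (455,178) and the tub at (185,281). The side view shows the lid open, with its button at about (313,240). I'll enlarge both.

```bash
python3 - <<'E'
import cv2,numpy as np
a=cv2.imread("pics/top0.png")[205:315,255:385]; b=cv2.imread("pics/side0.png")[205:315,270:400]
f=lambda i:cv2.resize(i,None,fx=5,fy=5,interpolation=cv2.INTER_CUBIC)
cv2.imwrite("pics/tc.png",f(a));cv2.imwrite("pics/sc.png",f(b))
E
```

```text
(no output)
```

View pics/tc.png

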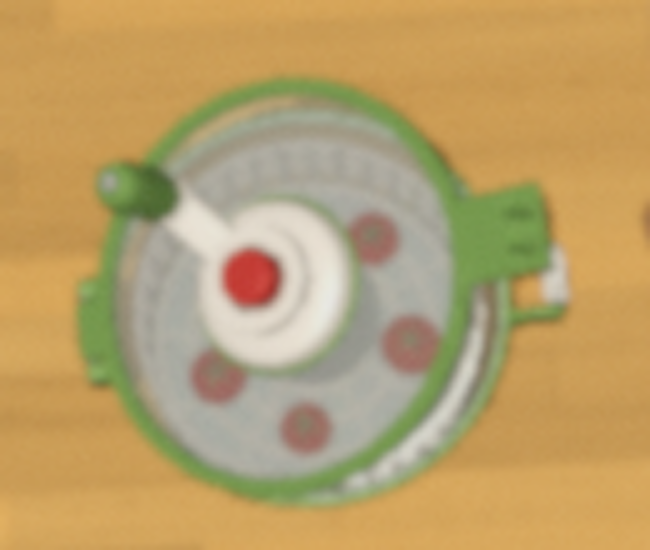

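View pics/sc.png

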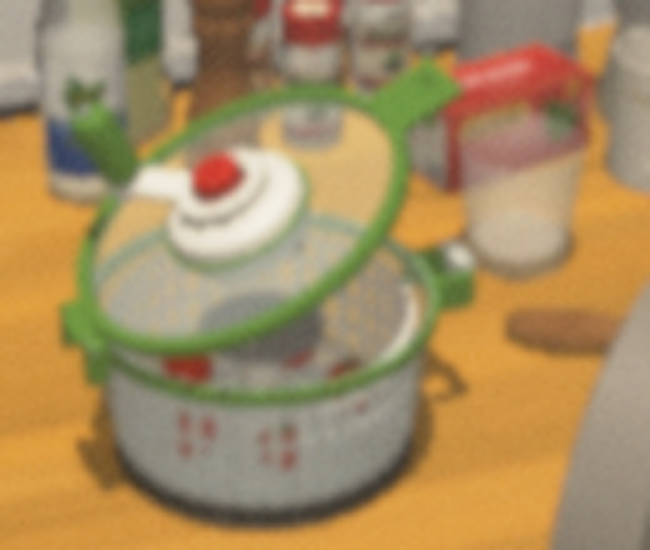

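```bash
cat > m.py <<'E'
import numpy as np,cv2
from scipy.optimize import least_squares
def lidpt(q,p):
    x,y,w,t,c=q; d=np.array(p,float)-[108,0,106]
    d=np.array([d[0]*np.cos(t)+d[2]*np.sin(t),d[1],-d[0]*np.sin(t)+d[2]*np.cos(t)])+[108,0,106]
    return np.array([x+np.cos(w)*d[0]-np.sin(w)*d[1],y+np.sin(w)*d[0]+np.cos(w)*d[1],d[2]])
def grip(q,h): return lidpt(q,[60*np.cos(q[4]),-60*np.sin(q[4]),168+h])
E
python3 - <<'E'
from m import *
from cell import env
C={n:env.camera_params(n) for n in("top","side")}
pr=lambda n,P:cv2.projectPoints(np.array([P]),C[n]['rvec'],C[n]['tvec'],C[n]['K'],C[n]['distortion'])[0].ravel()
off={"top":(255,205),"side":(270,205)}
obs=[("top",(251,275),"b"),("side",(217,172),"b"),("top",(540,186),"e1"),("top",(549,266),"e0"),("side",(434,63),"e1"),("side",(458,88),"e0"),
("top",(112,185),"gt"),("side",(90,112),"gt"),("top",(152,196),"gb"),("side",(122,178),"gb")]
def pt(q,k):
    return {"b":lambda:lidpt(q,[0,0,144.5]),"e1":lambda:lidpt(q,[-140,-21,112]),"e0":lambda:lidpt(q,[-140,21,112]),"gt":lambda:grip(q,23),"gb":lambda:grip(q,-26)}[k]()
def res(q): return np.concatenate([pr(n,pt(q,k))-(np.array(p)/5+off[n]) for n,p,k in obs])
for w0 in(1.57,):
  for c0 in(-.7,.7):
    r=least_squares(res,[600,0,w0,.5,c0],x_scale=[100,100,1,1,1]); print(r.cost,r.x.round(3)); 
    if r.cost<60: print(res(r.x).reshape(-1,2).round(1)); q=r.x
np.save("q.npy",q)
print("tab",lidpt(q,[-127,0,112]),"brake",lidpt(q,[0,0,144.5]),"grip",grip(q,0))
q0=q.copy();q0[3]=0;print("shut tab",lidpt(q0,[-127,0,112]),"grip",grip(q0,0),"hinge",lidpt(q0,[108,0,106]))
un=lambda n,p:None
def ground(n,u,z):
    c=C[n];R,_=cv2.Rodrigues(c['rvec']);v=cv2.undistortPoints(np.array([[u]],float),c['K'],c['distortion']).ravel()
    d=R.T@np.r_[v,1];o=-R.T@c['tvec'];return o+d*(z-o[2])/d[2]
for nm,u,z in(("glass",(400,209),80),("mug",(455,174),97),("tub",(185,281),71)): print(nm,ground("top",u,z))
E
```

```text
6.614060038935967 [ 4.97465e+02 -7.78510e+01  1.38100e+00  4.16000e-01  8.21000e-01]
[[-1.4 -0.3]
 [-0.9 -0.8]
 [-0.  -1.1]
 [ 0.6  0.6]
 [-0.5 -0.1]
 [ 1.4  0.9]
 [-0.5 -0.1]
 [-0.8 -0.2]
 [ 1.6  1.1]
 [ 0.5 -0.3]]
6.6140600389363176 [ 4.97465e+02 -7.78510e+01  1.38100e+00  4.16000e-01  8.21000e-01]
[[-1.4 -0.3]
 [-0.9 -0.8]
 [-0.  -1.1]
 [ 0.6  0.6]
 [-0.5 -0.1]
 [ 1.4  0.9]
 [-0.5 -0.1]
 [-0.8 -0.2]
 [ 1.6  1.1]
 [ 0.5 -0.3]]
tab [ 477.74046927 -180.50562479  206.45370195] brake [502.13919073 -53.5266209  184.86006951] grip [554.10115159 -15.74395579 189.82744718]
shut tab [ 473.50094066 -202.56953171  112.        ] grip [548.29355991 -45.96858079 168.        ] hinge [517.84446802  28.20882859 106.        ]
glass [ 575.23430864 -328.47437073   80.        ]
mug [ 615.87361194 -491.59945481   97.        ]
tub [566.77982125 246.23056839  71.        ]
```

>>> play_rows([
  [[0.01,0.017,0.01],[0,0,0]],
  [[0.02,0.033,0.01],[0,0,0]],
  [[0.02,0.033,0.01],[0,0,0]],
  [[0.02,0.033,0.01],[0,0,0]],
  [[0.02,0.033,0.01],[0,0,0]],
  [[0.02,0.033,0.005],[0,0,0]],
  [[0.02,0.033,0],[0,0,0]],
  [[0.02,0.033,0],[0,0,0]],
  [[0.02,0.033,0],[0,0,0]],
  [[0.02,0.033,0],[0,0,0]],
  [[0.02,0.033,0],[0,0,0]],
  [[0.02,0.033,0],[0,0,0]],
], claw=0, squeeze=20)

```text
time_s: 1.1
eef_pos: [436.2, -261.0, 260.5]
eef_rot: [0.0, 0.988, 0.154, -0.0]
ft_force: [1.2, -0.4, 0.2]
gripper_width: 17.3
grip_force: 0.0
```

>>> play_rows([
  [[0.014,0.028,0],[0,0,0]],
  [[0.014,0.028,-0.005],[0,0,0]],
  [[0.013,0.023,-0.015],[0,0,0]],
  [[0,0,-0.02],[0,0,0]],
  [[0,0,-0.01],[0,0,0]],
  [[-0.001,-0.005,-0.013],[0,0,0]],
  [[-0.001,-0.005,-0.013],[0,0,0]],
])

```text
time_s: 1.68
eef_pos: [474.3, -194.5, 183.8]
eef_rot: [-0.0, 0.988, 0.154, -0.0]
ft_force: [0.3, -0.1, 0.6]
gripper_width: 0.7
grip_force: 0.2
```

```bash
python3 - <<'E'
from cell import env
import cv2,numpy as np
t=env.read_camera("top")[205:315,255:385,::-1]; s=env.read_camera("side")[165:315,250:400,::-1]
f=lambda i,w,h:cv2.resize(i,(w,h),interpolation=cv2.INTER_CUBIC)
cv2.imwrite("pics/p1.png",np.hstack([f(t,390,330),f(s,330,330)]))
E
```

```text
(no output)
```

View pics/p1.png

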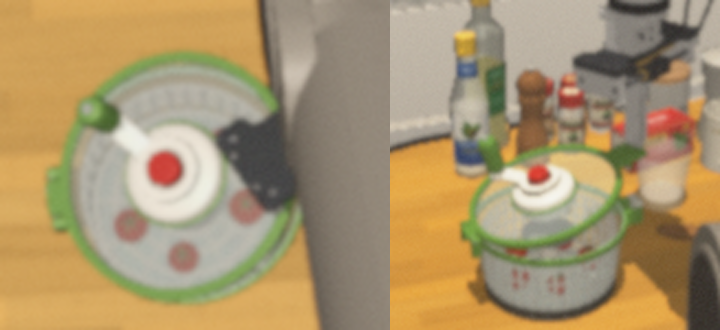

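The lid is following the fingertips down: the fingers sit on the tab and the front is lower than before. I'll continue.

>>> play_rows([
  [[0,-0.004,-0.012],[0,0,0]],
  [[0,-0.003,-0.012],[0,0,0]],
  [[0,-0.001,-0.012],[0,0,0]],
  [[0,0,-0.012],[0,0,0]],
  [[0,0,-0.01],[0,0,0]],
  [[0,0,-0.007],[0,0,0]],
  [[0,0,-0.005],[0,0,0]],
  [[0,0,-0.003],[0,0,0]],
  [[0,0,0],[0,0,0]],
])

```text
time_s: 2.53
eef_pos: [474.7, -201.9, 111.8]
eef_rot: [0.0, 0.988, 0.154, -0.0]
ft_force: [-5.4, 1.4, 15.7]
gripper_width: 0.2
grip_force: 7.5
```

>>> play_rows([
  [[0,0,-0.002],[0,0,0]],
  [[0,0,-0.001],[0,0,0]],
  [[0,0,0],[0,0,0]],
  [[0,0,0],[0,0,0]],
])

```text
time_s: 2.87
eef_pos: [475.1, -202.0, 110.8]
eef_rot: [0.001, 0.988, 0.154, 0.0]
ft_force: [-16.5, 5.3, 47.8]
gripper_width: 0.6
grip_force: 23.7
```

>>> play_rows([
  [[0,0,0.02],[0,0,0]],
  [[0,0,0.035],[0,0,0]],
  [[0,0,0.035],[0,0,0]],
  [[0,0,0.035],[0,0,0]],
  [[0.015,0.02,0.03],[0,0,0]],
  [[0.015,0.03,0.015],[0,0,0]],
  [[0.015,0.03,0],[0,0,0]],
  [[0.01,0.02,0],[0,0,0]],
  [[0,0,0],[0,0,0]],
], claw=1)

```text
time_s: 3.62
eef_pos: [531.5, -97.0, 278.8]
eef_rot: [-0.001, 0.988, 0.157, 0.001]
ft_force: [-0.8, 0.4, -0.0]
gripper_width: 57.3
grip_force: 0.0
```

```bash
python3 - <<'E'
from cell import env
import cv2,numpy as np,pickle
p={}
for n in("wrist","side","top"):
    p[n]=env.camera_params(n); cv2.imwrite(f"pics/{n}2.png",env.read_camera(n)[:,:,::-1])
pickle.dump(p,open("cam2.pkl","wb"))
w=cv2.imread("pics/wrist2.png"); s=cv2.imread("pics/side2.png")[205:315,270:400]
t=cv2.imread("pics/top2.png")[205:315,255:385]
f=lambda i:cv2.resize(i,(354,300),interpolation=cv2.INTER_CUBIC)
cv2.imwrite("pics/s2.png",np.hstack([f(s),f(t)]))
q=np.load("q.npy");q[3]=0
from m import *
for P in(grip(q,23),grip(q,-26),lidpt(q,[0,0,144.5])):
  print([cv2.projectPoints(np.array([P]),p[n]['rvec'],p[n]['tvec'],p[n]['K'],p[n]['distortion'])[0].ravel().round(1) for n in p])
E
```

```text
[array([250.7, 191.8]), array([301.4, 230.9]), array([294.7, 241.8])]
[array([261.3, 182.2]), array([302.1, 246.3]), array([296.1, 246.5])]
[array([282.4, 259.1]), array([321.2, 249.7]), array([314.9, 261.9])]
```

View pics/wrist2.png

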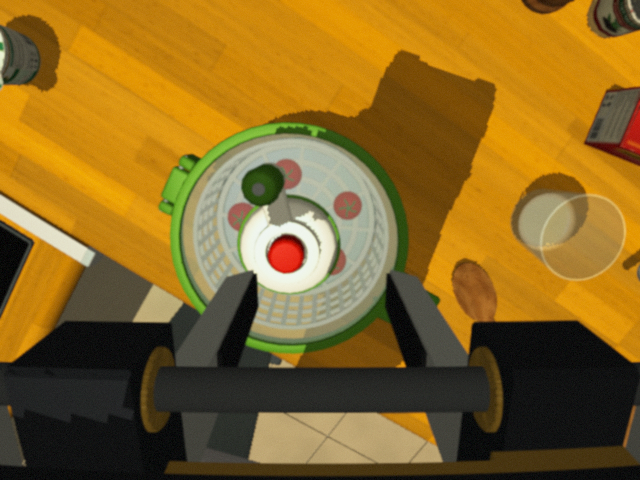

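View pics/s2.png

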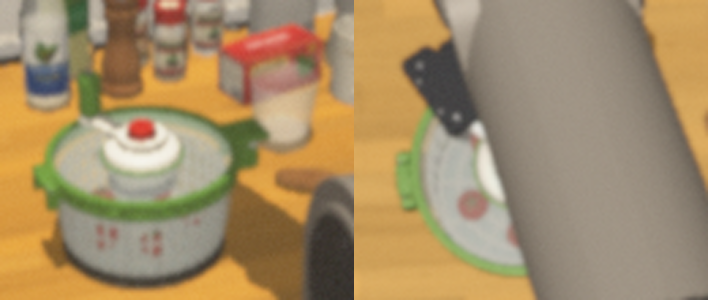

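The lid is shut. In the wrist view the button is at (287,253) and the top of the grip at about (260,186). In the side view the button is at (322,251) and the grip top at (303,232). I'll refit with t=0.

```bash
python3 - <<'E'
from m import *
import pickle
C=pickle.load(open("cam2.pkl","rb"))
pr=lambda n,P:cv2.projectPoints(np.array([P]),C[n]['rvec'],C[n]['tvec'],C[n]['K'],C[n]['distortion'])[0].ravel()
# blobs in wrist
w=cv2.imread("pics/wrist2.png").astype(int)
m=((w[...,2]>130)&(w[...,1]<60)&(w[...,0]<60)); m[:225]=0;m[285:]=0;m[:,:260]=0;m[:,315:]=0
ys,xs=np.nonzero(m); rb=(np.array([xs.min()+xs.max(),ys.min()+ys.max()])/2); print("red",rb,xs.max()-xs.min(),ys.max()-ys.min())
q0=np.load("q.npy"); F=lambda v:[v[0],v[1],q0[2],0,v[2]]
obs=[("wrist",rb,"b",2),("side",(322,251),"b",.7),("wrist",(260,186),"gt",1),("side",(303,232),"gt",.7),("side",(303.8,246.5),"gb",.7)]
pt=lambda v,k:lidpt(F(v),[0,0,144.5]) if k=="b" else grip(F(v),23 if k=="gt" else -26)
res=lambda v:np.concatenate([(pr(n,pt(v,k))-p)*w for n,p,k,w in obs])
r=least_squares(res,[q0[0],q0[1],q0[4]],x_scale=[100,100,1]);print(r.x,res(r.x).reshape(-1,2).round(1))
c=r.x;q=np.array(F(c));np.save("q2.npy",q);print("grip",grip(q,0),"axis",c[:2],"phase deg",np.degrees(q[2]-q[4]))
E
```

```text
red [285.5 255.5] 35 33
[500.85557695 -79.31726726   0.88047897] [[ 0.   0.2]
 [-0.7 -1.3]
 [ 0.   0.2]
 [-0.8 -1.5]
 [-0.9 -0.9]]
grip [553.49662006 -50.52628638 168.        ] axis [500.85557695 -79.31726726] phase deg 28.675584929726796
```

>>> play_rows([
  [[0.01,0.025,0],[0,0,0]],
  [[0.0115,0.0215,-0.01],[0,0,0]],
  [[0,0,-0.02],[0,0,0]],
  [[0,0,-0.03],[0,0,0]],
  [[0,0,-0.03],[0,0,0]],
  [[0,0,-0.02],[0,0,0]],
  [[0,0,0],[0,0,0]],
], claw=1)

```text
time_s: 4.35
eef_pos: [548.6, -56.8, 164.5]
eef_rot: [-0.001, 0.988, 0.153, -0.003]
ft_force: [-0.7, 0.3, -0.6]
gripper_width: 94.2
grip_force: 0.0
```

```bash
python3 - <<'E'
from cell import env
import cv2,numpy as np
p=env.camera_params("wrist");w=env.read_camera("wrist")[:,:,::-1].copy()
from m import *
q=np.load("q2.npy");e=env.state();print(e['eef_pos'],e['joints'],e['gripper_width'])
for h in(23,): print(cv2.projectPoints(np.array([grip(q,h)]),p['rvec'],p['tvec'],p['K'],p['distortion'])[0].ravel())
cv2.imwrite("pics/w3.png",w)
E
```

```text
[549.79603626 -56.53354397 166.95136136] [ 0.2871728   0.29227279 -0.35844548  1.90051029  0.12214898  0.97361039
 -1.38908293] 93.94621745289999
[307.66395724 301.9647071 ]
```

View pics/w3.png

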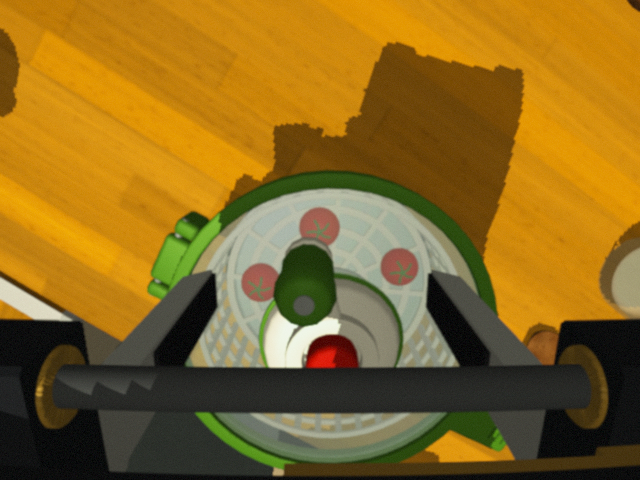

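The grip top is at (305,304) and was predicted at (308,302), so the estimate holds. I'll shift to centre and close.

>>> play_rows([
  [[0.003,0.006,-0.005],[0,0,0]],
  [[0,0,-0.006],[0,0,0]],
  [[0,0,0],[0,0,0]],
])

```text
time_s: 4.65
eef_pos: [554.6, -49.1, 157.6]
eef_rot: [0.0, 0.988, 0.154, 0.0]
ft_force: [-0.5, 0.7, -0.5]
gripper_width: 94.0
grip_force: 0.0
```

>>> play_rows([
  [[0,0,0],[0,0,0]],
  [[0,0,0],[0,0,0]],
  [[0,0,0],[0,0,0]],
  [[0,0,0],[0,0,0]],
  [[0,0,0],[0,0,0]],
  [[0,0,0],[0,0,0]],
  [[0,0,0],[0,0,0]],
  [[0,0,0],[0,0,0]],
], claw=0, squeeze=25)

```text
time_s: 5.32
eef_pos: [554.3, -49.3, 157.5]
eef_rot: [-0.0, 0.988, 0.154, 0.0]
ft_force: [-0.1, 0.7, -0.5]
gripper_width: 44.5
grip_force: 0.0
```

>>> play_rows([
  [[0,0,0],[0,0,0]],
  [[0,0,0],[0,0,0]],
  [[0,0,0],[0,0,0]],
  [[0,0,0],[0,0,0]],
  [[0,0,0],[0,0,0]],
  [[0,0,0],[0,0,0]],
])

```text
time_s: 5.82
eef_pos: [554.3, -49.3, 157.5]
eef_rot: [-0.0, 0.988, 0.154, 0.0]
ft_force: [0.1, 1.0, 0.9]
gripper_width: 24.5
grip_force: 25.0
```

```bash
cat > arc.py <<'E'
import numpy as np,sys
def rows(p0,step,n):
    a=np.radians(p0-step*np.arange(n+1)); d=np.diff(60*np.c_[np.cos(a),np.sin(a)],axis=0)/1000
    return "["+", ".join(f"[[{x:.4f}, {y:.4f}, 0], [0, 0, 0]]" for x,y in d)+"]"
E
python3 -c "
from arc import rows
print(rows(29,7.5,8));print()
for p in (-31,-211): print(p,rows(p,15,12))"
```

```text
[[[0.0033, -0.0071, 0], [0, 0, 0]], [[0.0024, -0.0075, 0], [0, 0, 0]], [[0.0014, -0.0077, 0], [0, 0, 0]], [[0.0004, -0.0078, 0], [0, 0, 0]], [[-0.0006, -0.0078, 0], [0, 0, 0]], [[-0.0017, -0.0077, 0], [0, 0, 0]], [[-0.0027, -0.0074, 0], [0, 0, 0]], [[-0.0036, -0.0070, 0], [0, 0, 0]]]

-31 [[[-0.0098, -0.0123, 0], [0, 0, 0]], [[-0.0126, -0.0093, 0], [0, 0, 0]], [[-0.0146, -0.0057, 0], [0, 0, 0]], [[-0.0156, -0.0018, 0], [0, 0, 0]], [[-0.0155, 0.0023, 0], [0, 0, 0]], [[-0.0144, 0.0062, 0], [0, 0, 0]], [[-0.0123, 0.0098, 0], [0, 0, 0]], [[-0.0093, 0.0126, 0], [0, 0, 0]], [[-0.0057, 0.0146, 0], [0, 0, 0]], [[-0.0018, 0.0156, 0], [0, 0, 0]], [[0.0023, 0.0155, 0], [0, 0, 0]], [[0.0062, 0.0144, 0], [0, 0, 0]]]
-211 [[[0.0098, 0.0123, 0], [0, 0, 0]], [[0.0126, 0.0093, 0], [0, 0, 0]], [[0.0146, 0.0057, 0], [0, 0, 0]], [[0.0156, 0.0018, 0], [0, 0, 0]], [[0.0155, -0.0023, 0], [0, 0, 0]], [[0.0144, -0.0062, 0], [0, 0, 0]], [[0.0123, -0.0098, 0], [0, 0, 0]], [[0.0093, -0.0126, 0], [0, 0, 0]], [[0.0057, -0.0146, 0], [0, 0, 0]], [[0.0018, -0.0156, 0], [0, 0, 0]], [[-0.0023, -0.0155, 0], [0, 0, 0]], [[-0.0062, -0.0144, 0], [0, 0, 0]]]
```

>>> play_rows([
  [[0.0033,-0.0071,0],[0,0,0]],
  [[0.0024,-0.0075,0],[0,0,0]],
  [[0.0014,-0.0077,0],[0,0,0]],
  [[0.0004,-0.0078,0],[0,0,0]],
  [[-0.0006,-0.0078,0],[0,0,0]],
  [[-0.0017,-0.0077,0],[0,0,0]],
  [[-0.0027,-0.0074,0],[0,0,0]],
  [[-0.0036,-0.007,0],[0,0,0]],
  [[0,0,0],[0,0,0]],
  [[0,0,0],[0,0,0]],
])

```text
time_s: 6.65
eef_pos: [552.2, -110.3, 157.3]
eef_rot: [-0.0, 0.988, 0.154, -0.001]
ft_force: [-5.9, 1.9, 1.5]
gripper_width: 24.4
grip_force: 25.0
```

>>> play_rows([
  [[-0.0108,-0.0123,0],[0,0,0]],
  [[-0.0126,-0.0093,0],[0,0,0]],
  [[-0.0146,-0.0057,0],[0,0,0]],
  [[-0.0156,-0.0018,0],[0,0,0]],
  [[-0.0155,0.0023,0],[0,0,0]],
  [[-0.0144,0.0062,0],[0,0,0]],
  [[-0.0123,0.0098,0],[0,0,0]],
  [[-0.0093,0.0126,0],[0,0,0]],
  [[-0.0057,0.0146,0],[0,0,0]],
  [[-0.0018,0.0156,0],[0,0,0]],
  [[0.0023,0.0155,0],[0,0,0]],
  [[0.0062,0.0144,0],[0,0,0]],
])

```text
time_s: 7.65
eef_pos: [448.8, -48.2, 157.8]
eef_rot: [0.001, 0.988, 0.154, 0.001]
ft_force: [4.0, -3.9, -3.8]
gripper_width: 24.6
grip_force: 25.0
```

>>> play_rows([
  [[0.0098,0.0123,0],[0,0,0]],
  [[0.0126,0.0093,0],[0,0,0]],
  [[0.0146,0.0057,0],[0,0,0]],
  [[0.0156,0.0018,0],[0,0,0]],
  [[0.0155,-0.0023,0],[0,0,0]],
  [[0.0144,-0.0062,0],[0,0,0]],
  [[0.0123,-0.0098,0],[0,0,0]],
  [[0.0093,-0.0126,0],[0,0,0]],
  [[0.0057,-0.0146,0],[0,0,0]],
  [[0.0018,-0.0156,0],[0,0,0]],
  [[-0.0023,-0.0155,0],[0,0,0]],
  [[-0.0062,-0.0144,0],[0,0,0]],
])

```text
time_s: 8.65
eef_pos: [551.6, -111.4, 157.3]
eef_rot: [-0.0, 0.988, 0.154, -0.0]
ft_force: [-5.1, 5.3, 1.2]
gripper_width: 24.2
grip_force: 25.0
```

>>> play_rows([
  [[-0.0098,-0.0123,0],[0,0,0]],
  [[-0.0126,-0.0093,0],[0,0,0]],
  [[-0.0146,-0.0057,0],[0,0,0]],
  [[-0.0156,-0.0018,0],[0,0,0]],
  [[-0.0155,0.0023,0],[0,0,0]],
  [[-0.0144,0.0062,0],[0,0,0]],
  [[-0.0123,0.0098,0],[0,0,0]],
  [[-0.0093,0.0126,0],[0,0,0]],
  [[-0.0057,0.0146,0],[0,0,0]],
  [[-0.0018,0.0156,0],[0,0,0]],
  [[0.0023,0.0155,0],[0,0,0]],
  [[0.0062,0.0144,0],[0,0,0]],
])

```text
time_s: 9.65
eef_pos: [448.6, -48.5, 157.8]
eef_rot: [0.001, 0.988, 0.154, 0.001]
ft_force: [2.9, -3.4, -2.0]
gripper_width: 24.3
grip_force: 25.0
```

>>> play_rows([
  [[0.0098,0.0123,0],[0,0,0]],
  [[0.0126,0.0093,0],[0,0,0]],
  [[0.0146,0.0057,0],[0,0,0]],
  [[0.0156,0.0018,0],[0,0,0]],
  [[0.0155,-0.0023,0],[0,0,0]],
  [[0.0144,-0.0062,0],[0,0,0]],
  [[0.0123,-0.0098,0],[0,0,0]],
  [[0.0093,-0.0126,0],[0,0,0]],
  [[0.0057,-0.0146,0],[0,0,0]],
  [[0.0018,-0.0156,0],[0,0,0]],
  [[-0.0023,-0.0155,0],[0,0,0]],
  [[-0.0062,-0.0144,0],[0,0,0]],
])

```text
time_s: 10.65
eef_pos: [551.6, -111.4, 157.3]
eef_rot: [-0.0, 0.988, 0.154, -0.0]
ft_force: [-5.8, 6.1, 1.1]
gripper_width: 24.3
grip_force: 25.0
```

>>> play_rows([
  [[-0.0098,-0.0123,0],[0,0,0]],
  [[-0.0126,-0.0093,0],[0,0,0]],
  [[-0.0146,-0.0057,0],[0,0,0]],
  [[-0.0156,-0.0018,0],[0,0,0]],
  [[-0.0155,0.0023,0],[0,0,0]],
  [[-0.0144,0.0062,0],[0,0,0]],
  [[-0.0123,0.0098,0],[0,0,0]],
  [[-0.0093,0.0126,0],[0,0,0]],
  [[-0.0057,0.0146,0],[0,0,0]],
  [[-0.0018,0.0156,0],[0,0,0]],
  [[0.0023,0.0155,0],[0,0,0]],
  [[0.0062,0.0144,0],[0,0,0]],
])

```text
time_s: 11.65
eef_pos: [448.6, -48.6, 157.8]
eef_rot: [0.001, 0.988, 0.153, 0.001]
ft_force: [2.2, -3.4, -1.3]
gripper_width: 24.3
grip_force: 25.0
```

>>> play_rows([
  [[0,0,0],[0,0,0]],
  [[0,0,0],[0,0,0]],
  [[0,0,0],[0,0,0]],
  [[0,0,0],[0,0,0]],
  [[0,0,0.01],[0,0,0]],
  [[0,0,0.025],[0,0,0]],
  [[0,0,0.025],[0,0,0]],
  [[0,0,0],[0,0,0]],
], claw=0.7)

```text
time_s: 12.32
eef_pos: [450.9, -47.8, 222.1]
eef_rot: [0.001, 0.988, 0.154, 0.003]
ft_force: [0.5, -0.4, 0.8]
gripper_width: 65.9
grip_force: 0.0
```

>>> play_rows([
  [[0.008,-0.005,0],[0,0,-6.9]],
  [[0.008,-0.005,0],[0,0,-6.9]],
  [[0.008,-0.005,0],[0,0,-6.9]],
  [[0.008,-0.005,0],[0,0,-6.9]],
  [[0.008,-0.005,0],[0,0,-6.9]],
  [[0.006,-0.004,0],[0,0,-6.9]],
  [[0.004,-0.002,0],[0,0,-6.9]],
  [[0,0,0],[0,0,0]],
  [[0,0,0],[0,0,0]],
  [[0,0,0],[0,0,0]],
], claw=0)

```text
time_s: 13.15
eef_pos: [498.7, -78.4, 217.7]
eef_rot: [-0.0, 0.965, -0.261, 0.0]
ft_force: [0.8, -0.2, 0.3]
gripper_width: 2.7
grip_force: 0.0
```

>>> play_rows([
  [[0.0015,-0.001,-0.02],[0,0,0]],
  [[0,0,-0.02],[0,0,0]],
  [[0,0,-0.018],[0,0,0]],
  [[0,0,-0.01],[0,0,0]],
  [[0,0,-0.004],[0,0,0]],
  [[0,0,-0.002],[0,0,0]],
  [[0,0,0],[0,0,0]],
])

```text
time_s: 13.73
eef_pos: [500.6, -79.4, 143.9]
eef_rot: [-0.0, 0.965, -0.263, 0.0]
ft_force: [-0.5, -0.4, 1.2]
gripper_width: 0.3
grip_force: 0.8
```

>>> play_rows([
  [[0,0,-0.002],[0,0,0]],
  [[0,0,-0.002],[0,0,0]],
  [[0,0,-0.001],[0,0,0]],
  [[0,0,0],[0,0,0]],
  [[0,0,0],[0,0,0]],
  [[0,0,0],[0,0,0]],
])

```text
time_s: 14.23
eef_pos: [501.3, -79.5, 140.0]
eef_rot: [-0.0, 0.965, -0.263, 0.001]
ft_force: [-6.4, 0.9, 20.7]
gripper_width: 0.3
grip_force: 10.4
```

>>> play_rows([
  [[0,0,0],[0,0,0]],
  [[0,0,0],[0,0,0]],
  [[0,0,0],[0,0,0]],
  [[0,0,0],[0,0,0]],
  [[0,0,0],[0,0,0]],
  [[0,0,0],[0,0,0]],
  [[0,0,0],[0,0,0]],
  [[0,0,0],[0,0,0]],
  [[0,0,0],[0,0,0]],
  [[0,0,0],[0,0,0]],
  [[0,0,0],[0,0,0]],
  [[0,0,0],[0,0,0]],
])

```text
time_s: 15.23
eef_pos: [501.3, -79.5, 140.0]
eef_rot: [0.0, 0.965, -0.263, 0.001]
ft_force: [-6.9, 0.5, 20.7]
gripper_width: 0.4
grip_force: 10.3
```

>>> play_rows([
  [[0,0,0],[0,0,0]],
  [[0,0,0],[0,0,0]],
  [[0,0,0],[0,0,0]],
  [[0,0,0],[0,0,0]],
  [[0,0,0],[0,0,0]],
  [[0,0,0],[0,0,0]],
  [[0,0,0],[0,0,0]],
  [[0,0,0],[0,0,0]],
  [[0,0,0],[0,0,0]],
  [[0,0,0],[0,0,0]],
  [[0,0,0],[0,0,0]],
  [[0,0,0],[0,0,0]],
])

```text
time_s: 16.23
eef_pos: [501.3, -79.5, 140.0]
eef_rot: [0.0, 0.965, -0.263, 0.001]
ft_force: [-6.7, 0.5, 20.9]
gripper_width: 0.3
grip_force: 10.3
```

```bash
python3 - <<'E'
from cell import env
import cv2,numpy as np
f=[env.read_camera("side") for _ in range(5)]
a=[g[230:310,280:370].astype(float) for g in f]
print([np.abs(a[i]-a[0]).mean().round(2) for i in range(5)],[np.abs(g.astype(float)-f[0])[0:100,330:420].mean().round(2) for g in f])
cv2.imwrite("pics/s5.png",cv2.resize(f[0][165:315,250:400,::-1],(600,600),interpolation=cv2.INTER_CUBIC))
print(env.state()['ft_force'],env.state()['eef_pos'])
E
```

```text
[np.float64(0.0), np.float64(1.57), np.float64(1.55), np.float64(1.56), np.float64(1.55)] [np.float64(0.0), np.float64(1.69), np.float64(1.68), np.float64(1.68), np.float64(1.69)]
[-6.414723   -0.05071021 20.30023245] [501.33579183 -79.4703217  140.00790671]
```

View pics/s5.png

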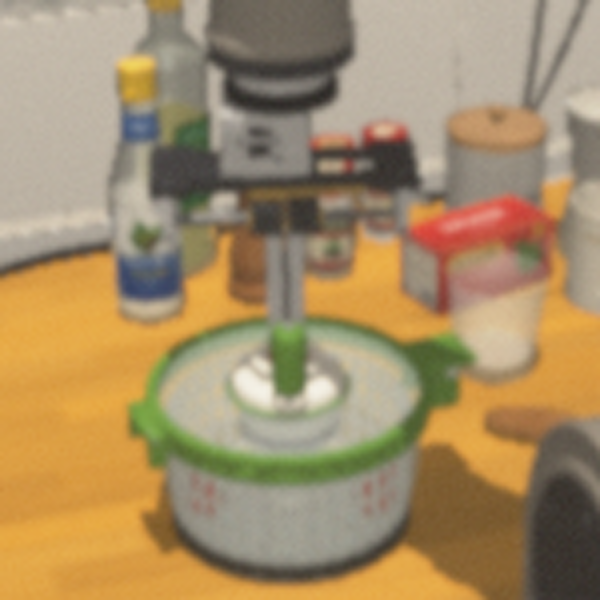

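The basket stands still: the difference between frames is only camera noise. The lid is shut and the fingers are on the button. Next I raise the tool.

>>> play_rows([
  [[0,0,0.005],[0,0,0]],
  [[0,0,0.015],[0,0,0]],
  [[0,0,0.025],[0,0,0]],
  [[0,0,0.03],[0,0,0]],
  [[0,0,0.03],[0,0,0]],
  [[0,0,0.015],[0,0,0]],
  [[0,0,0],[0,0,0]],
  [[0,0,0],[0,0,0]],
  [[0,0,0],[0,0,0]],
  [[0,0,0],[0,0,0]],
])

```text
time_s: 17.32
eef_pos: [500.1, -79.4, 257.5]
eef_rot: [0.0, 0.965, -0.263, -0.001]
ft_force: [0.5, 0.3, -0.6]
gripper_width: 0.5
grip_force: 0.0
```

```bash
python3 - <<'E'
from cell import env
import cv2
cv2.imwrite("pics/w6.png",env.read_camera("wrist")[:,:,::-1]); print(env.state()['ft_force'])
E
```

```text
[0.64951619 1.01047804 0.94732022]
```

View pics/w6.png

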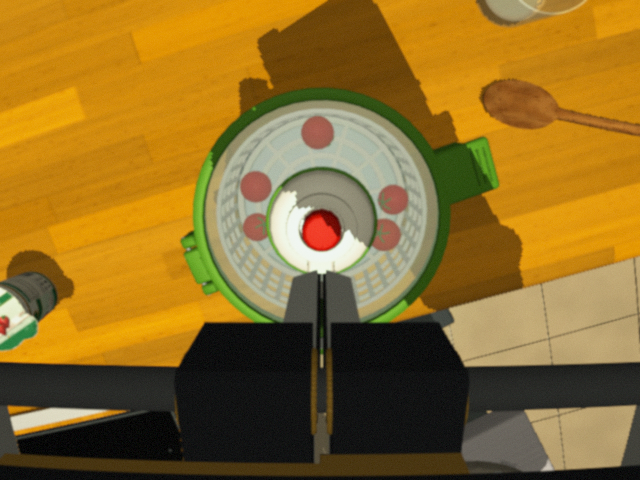

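The lid is shut with its tab at (465,165), and the button at (321,230) is free with nothing touching it. I'm handing the job in.

```bash
python3 -c "
from cell import env
print(env.finish_job())"
```

```text
the job is handed in; nothing more can be done
None
```

I handed the job in after about 17 s of robot time, but got no verdict back: the lid is shut and caught, the crank went about 2⅔ turns clockwise in one grip to an estimated 17.6 rad (needed 17.2), the basket was braked to a standstill and the button released, and I never touched the mug, glass or tub.

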